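Lay the second course of a brick-laid wooden planter wall

ROBOT

A 6-joint arm with a two-finger parallel gripper is mounted at the origin on the work surface. World frame = base frame: x ahead of the robot, y to its left, z up, the work surface at z = 0. Lengths are in m, angles in rad, forces in N, time in s.
With the tool pointing down it reaches from about 0.35 to 0.875 m from the base axis. Payload 4.2 kg.
Tool frame: the origin (TCP) lies midway between the tips of the shut fingers; the grasp point (between the pads) lies bot.pinch_z behind it (bot.pinch_z is the distance from the TCP to the grasp point, in m); z points along the fingers, y is the line along which they close (so a half turn about z gives the same grasp; the last joint's range is limited). The gripper opens to 85 mm and grips with 20 to 120 N. Pads are 22 mm wide; open, the fingers measure 114 mm over their backs; the gripper's body (76 mm by 85 mm) begins 54 mm behind the grasp point. The pads swing forward as they close: fully open they stand 13 mm farther back than shut.
Start: joints at [1.389, 0.385, 0.008, 0, -1.194, -0.259], TCP at [0.267, 0.565, 0.231] pointing down, gripper open.
Joint ranges: [-3.14, 3.14], [-1.21, 2.06], [-1.07, 1.41], [-3.16, 2.05], [-2.99, -0.16], [-3.1, 3.1]. Speed limits (rad/s): [2.79, 2.79, 3.14, 3.14, 3.14, 3.14].

INTERFACE

Orientations are given as a unit quaternion [w, x, y, z].
In Python, from workcell import bot, viewer, workorder gives the robot as it stands.
- The arm moves only by the tool play_rows, never from a script. Its argument "series" is text: rows parted by semicolons, each of 4 numbers parted by spaces: the shift along the tool's x, y, z in mm, then the turn about the tool's z in degrees. A call has 1 to 20 rows; each row is the pose to reach, as a shift and turn from the pose commanded when the call began, along the tool's axes at that moment; what a row does not reach only later rows make up. A row lasts 1/12 s, in which the tool goes at most 41.7 mm and 7.16 degrees, less where a joint would pass 70% of its speed; a pose out of reach is approached as far as the arm can. A call with a gripper value outside its range is refused whole. "claw" is the closure, from 0 (fully open) to 1 (shut), set as the call begins (left out, the last holds). The fingers move at their own pace and stop on an object; the grip force is fixed at half the most. Time passes only in rows, so rows that repeat a pose let the fingers close. It gives the time, the measured TCP pose, the force, the opening and the grip force at its end, in the units of the state.
- bot.state(): the state, without advancing time (a new reading comes with each control period).
- viewer.snapshot(name): name is "scene" or "top"; returns a dict with "color" (420x560x3 uint8, red, green, blue), "camera_matrix" (3x3 intrinsics, pixels), "R" (3x3) and "t" (3): a world point X has camera coordinates R X + t. Camera axes: x right, y down, z forward; pixel columns grow to the right and rows downward; lengths in m; the calibration is good to about 2 mm. A picture is of the moment at which its call begins. There is no depth.
- workorder.close_job(): hands the job in; it is judged then, once.
The state is a dict: "time": time; "qpos": joint angles; "joint_vel": joint speeds; "tau": joint torques, N m; "tool_pos": TCP position; "tool_rot": TCP orientation; "contact_force": force on the tool from outside, world axes, zero at the start; "wrist_torque": the same for the moment, N m; "finger_gap": opening from 0.0 (shut) to 1.0 (fully open); "finger_force": force on a finger pad.
Only numpy, scipy, OpenCV 4.12 (cv2) and the standard library are available. Lean on these libraries where they do the work, as an engineer would, in place of code of your own. Each camera call takes 0.05 s, during which the arm holds its last target. There are 200 camera calls.

TASK

Push the long block that stands on end over the edge of the low plywood board, so that it tips and comes to rest flat on the board. Then lay it and the other long block flat on the glued first course as its second course in brick bond: one block centred over each of the two open joints (either block on either joint), parallel to the first course and flush with its sides. Set the blocks down gently rather than dropping them, and leave the short block, the tools and everything else where they are.

Things in the scene. Friction and masses are not known exactly. Their poses are not given: they have to be found in the camera images.
- flat_block: long, pale pine block 130 x 60 x 40 mm lying on its broad face on the bench; origin at its centre; x along its 130 mm length, y across its 60 mm width, z through its 40 mm thickness; about 0.2 kg
- standing_block: long, pale pine block of the same size, standing on end on the bench, 130 mm high, one broad face 2 to 6 mm from the near edge of the tipping board; origin at its centre; its own z along its 130 mm length (up at the start), y across its 60 mm width (parallel to the board's edge), x through its 40 mm thickness (pointing towards the board); about 0.2 kg
- tip_board: plywood board fixed flat on the bench, 170 mm along its x, 150 mm along its y, 18 mm thick; origin at the centre of its underside; its x points away from the standing block
- tip_edge (a point): middle of the top of the tipping board's edge beside the standing block, 18 mm above the bench, axes as the board. A block pushed near its top along the board's x tilts over this edge, falls by itself once about 25 degrees over, and comes to lie on the board with about 20 mm overhanging the edge
- course: first course of the block wall, fixed on a plywood base 430 x 100 x 12 mm: three pale pine blocks, each 130 x 60 x 40 mm, lying flat end to end along its x with 3 mm open joints (133 mm pitch), top 52 mm above the bench; origin under the middle of the base, z up
- joint_a (a point): top of the first course at the middle of one open joint, 52 mm above the bench, 66.5 mm from the course's middle on its +x side; axes as the course. A block laid right has its centre 20 mm above this point
- joint_b (a point): the same at the other open joint, on the course's -x side
- short_block: short offcut of the same pale pine stock, 63.5 x 60 x 40 mm, origin at its centre; not needed
- square: try square lying flat, dark wood stock 22 x 100 x 18 mm (origin under the centre of the stock, stock along its y) with a steel blade reaching 135 mm along its x, top 18 mm above the bench; not needed
- hammer: hammer lying on the bench, about 300 mm long, handle along its x; not needed
- file: file with round wooden handle lying on the bench, about 325 mm long along its x, 26 mm high; not needed
- glue: white glue bottle standing on the bench, 64 mm across, 160 mm high, origin at its foot; not needed
- tape: tape measure standing on the bench, 65 x 35 x 62 mm, origin at its foot; not needed
There are look-alikes about, which are no part of the job. Several things have the shape of the tip_board; the one meant has the colours described above.

How it is judged:
By the outcome, as a careful person would: the job done as asked, in the order asked, and still so for the second after the job is handed in, with the robot touching nothing.
It also fails if it takes over 64 s, if anything falls off the work surface, if the arm or the gripper's body presses on something with over 40 N, if the wrist force passes 120 N, or if a joint passes its speed limit or range.

## Working session

There is one attempt and no reset: what is moved stays moved. The work goes in short steps, Python scripts to look and compute and a tool call to move; the robot and the scene stay as the last step left them, time stands still between calls to the robot, and variables do not carry over. Pictures are saved under pics/ and viewed, at most 10 in all, crops included, and the job is handed in when it is done.

Besides the shell and the picture viewer there is one more tool, called after ">>>" as a command line: name --argument value ..., lists and objects as JSON in quotes. play_rows: Moves the arm, as the interface text tells. Its arguments: {"type":"object","properties":{"series":{"type":"string"},"claw":{"type":"number"}},"required":["series"]}

```bash
mkdir -p pics; ls; python3 - <<'E'
from workcell import bot,viewer
import cv2,numpy as np
print(bot.pinch_z,bot.state())
for n in ("scene","top"):
    s=viewer.snapshot(n); cv2.imwrite(f"pics/{n}0.png",cv2.resize(s["color"][:,:,::-1],(800,600),interpolation=cv2.INTER_CUBIC))
    print(n,s["camera_matrix"],s["R"],s["t"],-s["R"].T@s["t"])
E
```

```text
pics
0.0187 {'time': 0.0, 'qpos': array([ 1.38862723e+00,  3.85581480e-01,  6.64369648e-03, -5.16574490e-04,
       -1.19394552e+00, -2.58637762e-01]), 'joint_vel': array([-0.00025557, -0.00025993, -0.00082642, -0.00115488, -0.00065791,
       -0.00055185]), 'tau': array([ 2.75539869e-04, -3.92291665e+01,  1.88399470e+01,  4.18615267e+00,
       -4.68946571e-03, -6.28315917e-06]), 'tool_pos': array([0.26638023, 0.56476957, 0.23021089]), 'tool_rot': array([ 1.05190238e-03,  9.75787931e-01, -2.18716180e-01, -2.00000614e-04]), 'contact_force': array([ 0.08232019, -0.18821917,  0.26720634]), 'wrist_torque': array([ 0.00557104, -0.04430237,  0.00062027]), 'finger_force': 0.0, 'finger_gap': 1.0001463223674103}
scene [[420.35094407   0.         279.72143883]
 [  0.         420.35094407 213.98151183]
 [  0.           0.           1.        ]] [[ 0.32768187  0.94478305  0.00309478]
 [ 0.71245342 -0.2449483  -0.65757924]
 [-0.62051166  0.21768168 -0.75337903]] [-0.16943336 -0.3305049   1.6086289 ] [ 1.28916257 -0.27104789  0.99509848]
top [[475.88152113   0.         273.47490758]
 [  0.         475.88152113 208.88356572]
 [  0.           0.           1.        ]] [[ 1.50983258e-02 -9.99879921e-01  3.49072092e-03]
 [-9.81708765e-01 -1.54864104e-02 -1.89757928e-01]
 [ 1.89789201e-01 -5.61844293e-04 -9.81824701e-01]] [0.00922442 0.54567382 1.50301301] [0.25029786 0.0185183  1.57920903]
```

View pics/top0.png

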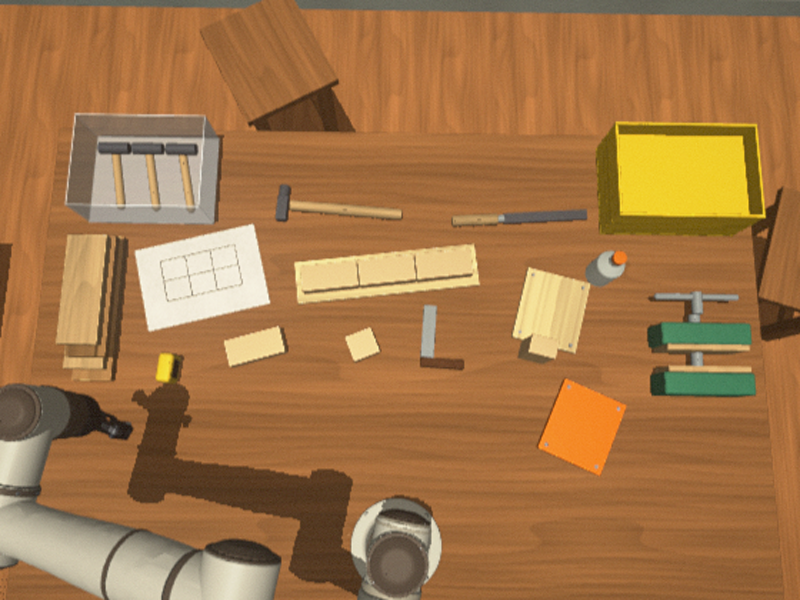

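View pics/scene0.png

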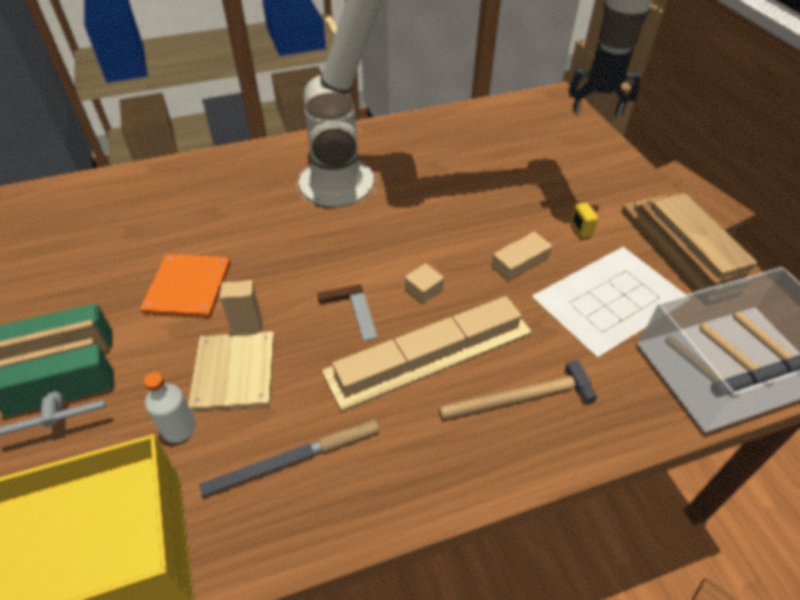

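The top view (800x600) shows the course around (387,273), the flat block at (255,346), the pine board at (551,312) with the standing block at its near edge (543,345), and an orange look-alike at (583,426). I'll enlarge these next.

```bash
python3 - <<'E'
from workcell import viewer
import cv2,numpy as np
t=viewer.snapshot("top")["color"][:,:,::-1]; s=viewer.snapshot("scene")["color"][:,:,::-1]
def crop(im,x,y,w,h,k):
    c=cv2.resize(im[y:y+h,x:x+w],(w*k,h*k),interpolation=cv2.INTER_CUBIC)
    for i in range(0,w,10): cv2.putText(c,str(x+i),(i*k,8),0,.3,(255,0,0),1); c[10:14,i*k]=0
    for j in range(10,h,10): cv2.putText(c,str(y+j),(0,j*k+3),0,.3,(255,0,0),1); c[j*k,20:24]=0
    return c
cv2.imwrite("pics/c1.png",crop(t,150,165,195,98,4))
cv2.imwrite("pics/c2.png",np.hstack([crop(t,350,180,65,80,6),crop(s,130,190,65,80,6)]))
E
```

```text
(no output)
```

View pics/c1.png

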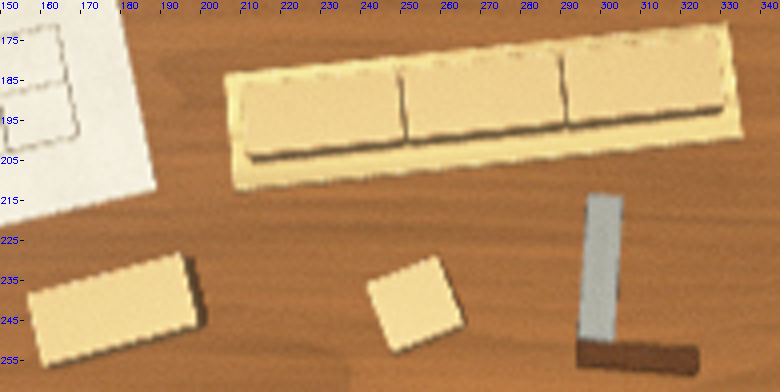

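View pics/c2.png

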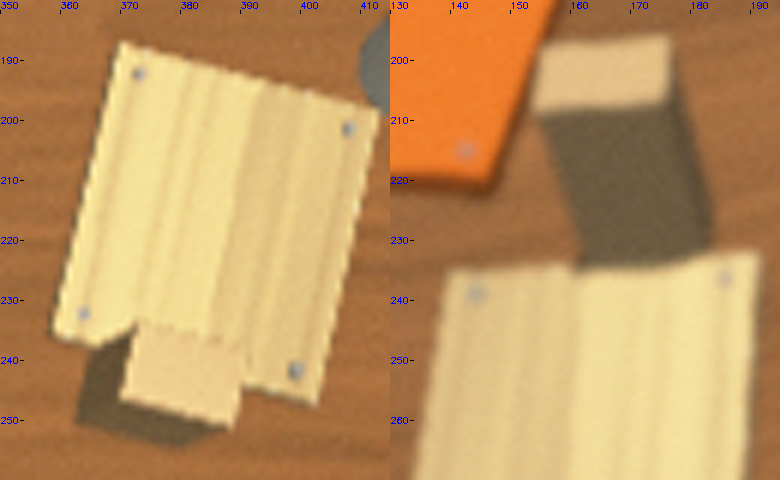

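c1 shows the course base corners at crop pixels (225,74), (728,24), (742,136) and (235,189), and the flat block's top corners at (27,294), (181,253), (198,326) and (45,367). c2 shows the board corners and the standing block's top in both cameras. I'll fit the poses from these.

```bash
cat > h.py <<'E'
import numpy as np
from scipy.optimize import least_squares
from workcell import bot,viewer
def cams(): return {n:viewer.snapshot(n) for n in("top","scene")}
def proj(s,X):
    c=np.atleast_2d(X)@s["R"].T+s["t"]; p=c@s["camera_matrix"].T; return p[:,:2]/p[:,2:]
def unp(px,x0,y0,k): return (np.array(px,float)+.5)/k-.5+[x0,y0]
def rect(L,W): return np.array([[L,W],[L,-W],[-L,-W],[-L,W]])/2
def fit(obs,g0):
    """obs: list of (cam, pixels Nx2, local pts Nx2, z)"""
    def P(p,l,z):
        c,s=np.cos(p[2]),np.sin(p[2]); return np.c_[l@np.array([[c,s],[-s,c]])+p[:2],np.full(len(l),z)]
    r=least_squares(lambda p:np.concatenate([(proj(s,P(p,l,z))-px).ravel() for s,px,l,z in obs]),g0)
    return r.x,np.sqrt(np.mean(r.fun**2)),r.fun.reshape(-1,2)
def ray(s,px,z):
    d=s["R"].T@np.linalg.solve(s["camera_matrix"],[*px,1]); o=-s["R"].T@s["t"]; return o+d*(z-o[2])/d[2]
E
python3 - <<'E'
from h import *
C=cams();T,S=C["top"],C["scene"]
b=unp([(225,74),(728,24),(742,136),(235,189)],150,165,4)
for p in b: print("base",ray(T,p,.012).round(4))
f=unp([(27,294),(181,253),(198,326),(45,367)],150,165,4)
for p in f: print("flat",ray(T,p,.04).round(4))
bd=unp([(120,42),(379,107),(317,404),(51,333)],350,180,6)
for p in bd: print("board",ray(T,p,.018).round(4))
st=unp([(138,322),(249,345),(234,429),(120,398)],350,180,6)
for p in st: print("st",ray(T,p,.13).round(4))
ss=unp([(151,44),(281,37),(278,103),(142,112)],130,190,6)
for p in ss: print("st scene",ray(S,p,.13).round(4))
for p in unp([(57,270),(370,252)],130,190,6): print("bd scene",ray(S,p,.018).round(4))
# course: local x toward -y world-ish
r=rect(.43,.1)  # [+x+y],[+x-y],[-x-y],[-x+y]
print("course",fit([(T,b,r[[3,0,1,2]],.012)],[.5,0,-1.6])[:2])
jl=np.array([[-.0665,.03],[-.0665,-.03],[.0665,.03],[.0665,-.03]])
print("joints",fit([(T,unp([(400,70),(406,143),(561,53),(567,126)],150,165,4),jl,.052)],[.5,0,-1.6]))
print("flat",fit([(T,f,rect(.13,.06)[[3,0,1,2]],.04)],[.4,.2,-1.3]))
print("board",fit([(T,bd,rect(.17,.15)[[3,0,1,2]][[1,2,3,0]],.018)],[.4,-.25,0]))
print("st",fit([(T,st,rect(.04,.06)[[0,1,2,3]],.13)],[.4,-.25,0]))
# scene: order of corners: img TL,TR,BR,BL
print("st2",fit([(T,st,rect(.04,.06),.13),(S,ss,rect(.04,.06)[[2,3,0,1]],.13)],[.4,-.25,0]))
E
```

```text
base [0.6385 0.248  0.012 ]
base [ 0.6892 -0.1786  0.012 ]
base [ 0.5917 -0.1896  0.012 ]
base [0.5396 0.2354 0.012 ]
flat [0.445 0.397 0.04 ]
flat [0.4806 0.2735 0.04  ]
flat [0.421  0.2569 0.04  ]
flat [0.3859 0.3789 0.04  ]
board [ 0.6338 -0.3055  0.018 ]
board [ 0.5987 -0.4498  0.018 ]
board [ 0.4312 -0.4089  0.018 ]
board [ 0.4682 -0.2636  0.018 ]
st [ 0.459 -0.288  0.13 ]
st [ 0.448  -0.3446  0.13  ]
st [ 0.4048 -0.3356  0.13  ]
st [ 0.4197 -0.2779  0.13  ]
st scene [ 0.4012 -0.3344  0.13  ]
st scene [ 0.4165 -0.2757  0.13  ]
st scene [ 0.458  -0.2843  0.13  ]
st scene [ 0.4432 -0.3444  0.13  ]
bd scene [ 0.4256 -0.4082  0.018 ]
bd scene [ 0.4645 -0.2603  0.018 ]
course (array([ 0.61478231,  0.02881059, -1.45065819]), np.float64(0.19926026817253328))
joints (array([ 0.61176414,  0.02839716, -1.45187469]), np.float64(0.2689803001014562), array([[-0.06328025,  0.1873193 ],
       [ 0.15936147, -0.38990259],
       [-0.30371839,  0.42715703],
       [ 0.20470211, -0.21372706]]))
flat (array([ 0.43311733,  0.32655167, -1.29005767]), np.float64(0.3276741724060894), array([[-0.106216
[... 247 characters left out ...]
       [ 0.15056397,  0.3897561 ],
       [ 0.07362457, -0.35652654],
       [ 0.02019559, -0.09839993]]))
st (array([ 0.43286913, -0.31151505, -0.22375007]), np.float64(0.39261070318637536), array([[-0.43654018, -0.02529084],
       [ 0.23134307,  0.73779538],
       [ 0.23226604, -0.61712293],
       [-0.02890043, -0.09194166]]))
st2 (array([ 0.43167378, -0.3104753 , -0.22972678]), np.float64(0.5217836535915261), array([[-0.71552179,  0.30820253],
       [-0.06814866,  1.18522758],
       [-0.14605356, -0.18385505],
       [-0.38623246,  0.2262823 ],
       [-0.05894275,  1.08492765],
       [-0.20884247,  0.69243166],
       [-0.53288751,  0.12254845],
       [ 0.12894564,  0.25498092]]))
```

```bash
cat >> h.py <<'E'
def yaw(st=None):
    w,x,y,z=(st or bot.state())["tool_rot"]; return 2*np.arctan2(y,x)
def go(*tg):
    """print rows (mm,deg) from now to world targets (x,y,z,yaw)"""
    st=bot.state(); a=yaw(st); c,s=np.cos(a),np.sin(a)
    for t in tg:
        d=np.array(t[:3])-st["tool_pos"]
        tu=-np.degrees((t[3]-a+np.pi/2)%np.pi-np.pi/2)
        print(np.round([1e3*(c*d[0]+s*d[1]),1e3*(s*d[0]-c*d[1]),-1e3*d[2],tu],1),"rows",np.ceil(np.linalg.norm(d)/.0417))
E
python3 -c "
from h import *
go((.52,.15,.25,-.24),(.5,-.15,.23,-.24),(.369,-.295,.23,-.24),(.369,-.295,.105,-.24))"
```

```text
[406.3 267.3 -19.1 -11.5] rows 12.0
[516.3 547.1   0.9 -11.5] rows 19.0
[459.7 734.1   0.9 -11.5] rows 21.0
[459.7 734.1 125.9 -11.5] rows 21.0
```

>>> play_rows --series "406 267 -19 -11.5;406 267 -19 -11.5;406 267 -19 -11.5;406 267 -19 -11.5;406 267 -19 -11.5;406 267 -19 -11.5;406 267 -19 -11.5;406 267 -19 -11.5;406 267 -19 -11.5;406 267 -19 -11.5;406 267 -19 -11.5;406 267 -19 -11.5;516 547 0 -11.5;516 547 0 -11.5;516 547 0 -11.5;516 547 0 -11.5;516 547 0 -11.5;516 547 0 -11.5;516 547 0 -11.5;516 547 0 -11.5" --claw 1

```text
time: 1.97
tool_pos: [0.4987, -0.1539, 0.2309]
tool_rot: [0.0, 0.993, -0.122, -0.001]
contact_force: [0.1, 0.2, 1.0]
finger_gap: 0.001
finger_force: 0.0
```

```bash
python3 -c "
from h import *
print(bot.state()['qpos'],yaw())
go((.369,-.295,.23,-.24),(.369,-.295,.105,-.24))"
```

```text
[ 1.21480585e-02  2.10080441e-01 -2.42820146e-01  6.06421655e-04
 -1.11903597e+00  1.31333185e+00] -0.2450513763431066
[-91.6 168.3   0.9  -0.3] rows 5.0
[-91.6 168.3 125.9  -0.3] rows 6.0
```

>>> play_rows --series "-92 168 0 0;-92 168 0 0;-92 168 0 0;-92 168 0 0;-92 168 0 0;-92 168 0 0;-92 168 30 0;-92 168 60 0;-92 168 90 0;-92 168 115 0;-92 168 125 0;-92 168 125 0;-92 168 125 0"

```text
time: 3.05
tool_pos: [0.3711, -0.2907, 0.1062]
tool_rot: [0.0, 0.993, -0.119, -0.0]
contact_force: [-0.5, 0.1, 0.1]
finger_gap: -0.001
finger_force: 0.0
```

```bash
python3 - <<'E'
from h import *
import cv2
print(yaw())
C=cams();T,S=C["top"]["color"],C["scene"]["color"]
f=lambda c:cv2.resize(c[:,:,::-1],None,fx=4,fy=4,interpolation=cv2.INTER_CUBIC)
cv2.imwrite("pics/p1.png",np.hstack([f(T[180:280,330:430]),f(S[160:260,110:210])]))
E
```

```text
-0.23915964994414118
```

View pics/p1.png

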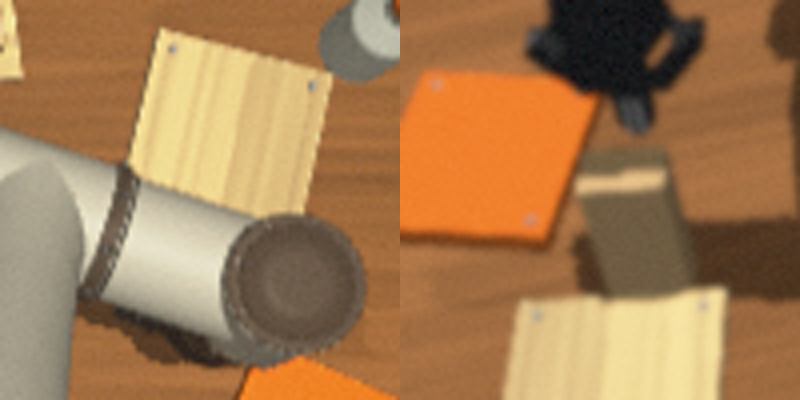

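The fingers hang behind the block's rear face, with the fingertip at (632,125) and the block top at (622,180), about 5 mm to one side. I'll shift over and push along tool x.

>>> play_rows --series "5 5 0 0;15 5 0 0;20 5 0 0;24 5 0 0;28 5 0 0;32 5 0 0;36 5 0 0;40 5 0 0;44 5 0 0;48 5 0 0;52 5 0 0;56 5 0 0;60 5 0 0;64 5 0 0;67 5 0 0;70 5 0 0"

```text
time: 4.48
tool_pos: [0.4378, -0.3125, 0.1063]
tool_rot: [-0.0, 0.993, -0.12, 0.0]
contact_force: [0.6, 0.6, 0.8]
finger_gap: -0.001
finger_force: 0.0
```

>>> play_rows --series "3 0 0 0;6 0 0 0;9 0 0 0;12 0 0 0;15 0 0 0;18 0 0 0;18 0 0 0;18 0 0 0;18 0 0 0"

```text
time: 5.23
tool_pos: [0.4548, -0.3167, 0.1063]
tool_rot: [-0.0, 0.993, -0.12, -0.0]
contact_force: [-0.0, -0.1, 0.5]
finger_gap: 0.001
finger_force: 0.0
```

```bash
python3 - <<'E'
from h import *
import cv2
print(yaw())
S=viewer.snapshot("scene")["color"]
f=lambda c:cv2.resize(c[:,:,::-1],None,fx=5,fy=5,interpolation=cv2.INTER_CUBIC)
cv2.imwrite("pics/p2.png",f(S[180:300,90:230]))
E
```

```text
-0.2401272766132411
```

View pics/p2.png

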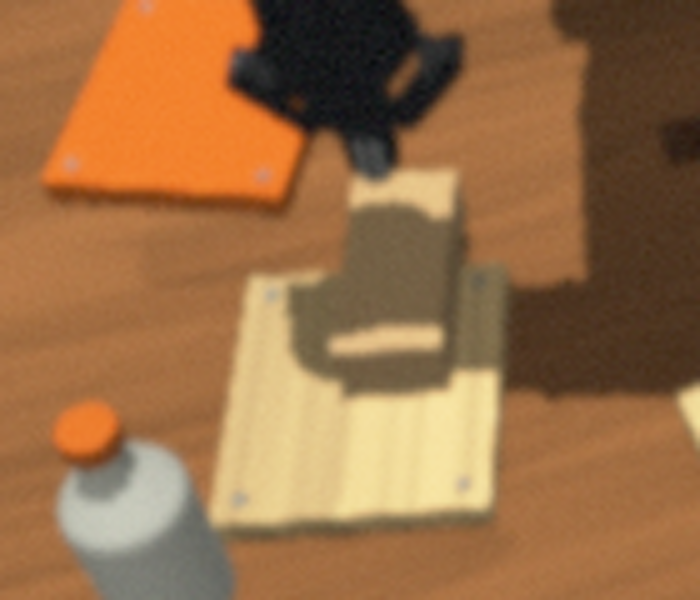

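The block now lies flat on the board: its top face runs from (405,180) to (385,345) with its end shadowed below, and about 20 mm overhangs the edge. I'll do the flat block first, so the view of the fallen block clears.

```bash
python3 -c "
from h import *
go((.4548,-.3167,.23,-.24),(.5,-.1,.23,-1.29),(.5,.15,.23,-1.29),(.433,.3266,.15,-1.29))"
```

```text
[ 1.000e-01  0.000e+00 -1.237e+02 -0.000e+00] rows 3.0
[  -7.6 -221.2 -123.7   60.2] rows 7.0
[ -67.  -464.  -123.7   60.2] rows 12.0
[-174.1 -619.6  -43.7   60.2] rows 16.0
```

>>> play_rows --series "-10 0 -40 0;-10 0 -80 0;0 0 -124 0;-8 -221 -124 60;-8 -221 -124 60;-8 -221 -124 60;-8 -221 -124 60;-8 -221 -124 60;-8 -221 -124 60;-67 -464 -124 60;-67 -464 -124 60;-67 -464 -124 60;-67 -464 -124 60;-67 -464 -124 60;-67 -464 -124 60;-174 -620 -124 60;-174 -620 -124 60;-174 -620 -44 60;-174 -620 -44 60;-174 -620 -44 60" --claw 0

```text
time: 6.95
tool_pos: [0.4383, 0.3111, 0.1621]
tool_rot: [-0.001, 0.8, -0.6, -0.0]
contact_force: [0.2, -0.0, 0.1]
finger_gap: 1.001
finger_force: 0.0
```

>>> play_rows --series "0 0 0 0;0 0 0 0;0 0 0 0;0 0 0 0"

```text
time: 7.28
tool_pos: [0.4399, 0.309, 0.1632]
tool_rot: [-0.001, 0.8, -0.6, 0.0]
contact_force: [1.1, -0.2, -0.2]
finger_gap: 0.999
finger_force: 0.0
```

```bash
python3 - <<'E'
from h import *
import cv2
go((.433,.3266,.15,-1.29),(.433,.3266,.006,-1.29))
C=cams();T,S=C["top"]["color"],C["scene"]["color"]
f=lambda c:cv2.resize(c[:,:,::-1],None,fx=5,fy=5,interpolation=cv2.INTER_CUBIC)
cv2.imwrite("pics/p3.png",np.hstack([f(T[180:300,350:430]),f(S[130:250,330:410])]))
E
```

```text
[-18.8   1.7  13.2   0.1] rows 1.0
[-1.880e+01  1.700e+00  1.572e+02  1.000e-01] rows 4.0
```

View pics/p3.png

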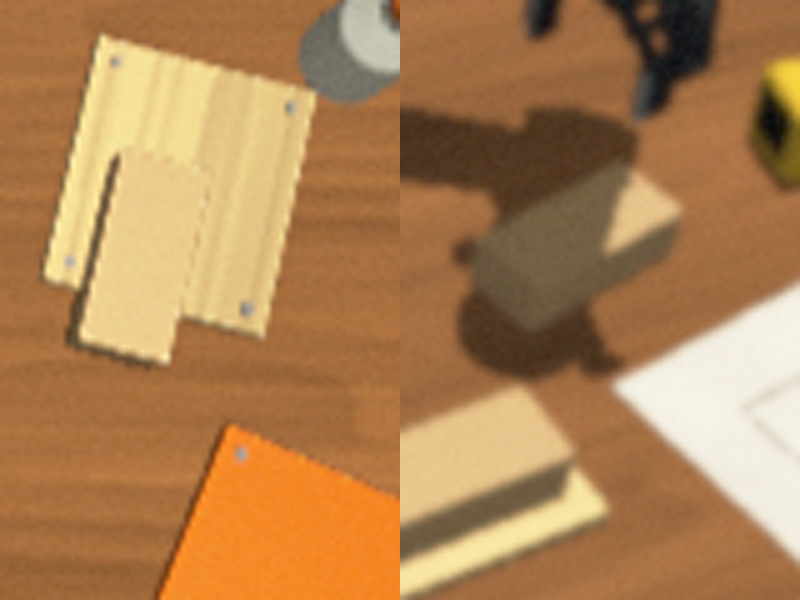

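In the top view the fallen block's upper corners are at crop (119,150), (208,168), (171,363) and (79,340). The gripper is above the flat block, so I'll descend and grasp it.

>>> play_rows --series "-19 2 13 0;-19 2 50 0;-19 2 90 0;-19 2 120 0;-19 2 140 0;-19 2 150 0;-19 2 157 0;-19 2 157 0;-19 2 157 0"

```text
time: 8.13
tool_pos: [0.4329, 0.3277, 0.0064]
tool_rot: [-0.001, 0.8, -0.6, 0.0]
contact_force: [0.5, 0.6, -0.1]
finger_gap: 1.004
finger_force: 0.0
```

>>> play_rows --series "0 0 0 0;0 0 0 0;0 0 0 0;0 0 0 0;0 0 0 0;0 0 0 0;0 0 0 0;0 0 0 0" --claw 1

```text
time: 8.8
tool_pos: [0.4329, 0.3281, 0.0069]
tool_rot: [-0.002, 0.8, -0.6, 0.0]
contact_force: [-2.2, 0.1, 6.7]
finger_gap: 0.696
finger_force: 66.6
```

```bash
python3 - <<'E'
from h import *
T=cams()["top"]
fb=unp([(119,150),(208,168),(171,363),(79,340)],350,180,5)
print(fit([(T,fb,rect(.13,.06),.058)],[.45,-.3,-.24])); print(bot.state()["tool_pos"],yaw())
E
```

```text
(array([ 0.47861659, -0.32252619, -0.21916675]), np.float64(0.20673452765183659), array([[-0.15143803, -0.44690835],
       [ 0.14812539,  0.16946696],
       [-0.01180479,  0.0062428 ],
       [ 0.01495553,  0.26113328]]))
[0.43287823 0.32816821 0.00696486] -1.2867055651633572
```

```bash
python3 - <<'E'
from h import *
T=viewer.snapshot("top")
e=unp([(248,154),(722,106)],150,165,4)
for p in e: print(ray(T,p,.052))
a=-1.451
y=np.array([-np.sin(a),np.cos(a)]);x=np.array([np.cos(a),np.sin(a)])
for p in e:
  d=ray(T,p,.052)[:2]-[.6148,.0288]; print("local",d@x,d@y)
c=np.array([.614,.0287])
for s in(1,-1): print(c+s*.0665*x)
jb=c-.0665*x
go((.433,.328,.15,-1.287),(*jb,.15,a),(*jb,.075,a))
E
```

```text
[0.56152127 0.22045498 0.052     ]
[ 0.60802282 -0.16802701  0.052     ]
local -0.19664872737590844 -0.02999219399117359
local 0.19460640917752417 -0.030251401010875298
[ 0.62194741 -0.03732339]
[0.60605259 0.09472339]
[ 2.00e-01 -1.00e-01 -1.43e+02  0.00e+00] rows 4.0
[ 272.6 -100.8 -143.     9.4] rows 8.0
[ 272.6 -100.8  -68.     9.4] rows 8.0
```

>>> play_rows --series "0 0 -20 0;0 0 -60 0;0 0 -100 0;0 0 -143 0;273 -100 -143 9.4;273 -100 -143 9.4;273 -100 -143 9.4;273 -100 -143 9.4;273 -100 -143 9.4;273 -100 -143 9.4;273 -100 -143 9.4;273 -100 -143 9.4;273 -100 -143 9.4;273 -100 -103 9.4;273 -100 -68 9.4;273 -100 -68 9.4;273 -100 -68 9.4"

```text
time: 10.37
tool_pos: [0.6025, 0.0933, 0.0717]
tool_rot: [0.003, 0.749, -0.663, -0.001]
contact_force: [0.9, 0.5, -1.7]
finger_gap: 0.692
finger_force: 66.0
```

```bash
python3 - <<'E'
from h import *
import cv2
print(yaw()); go((.6069,.0948,.075,-1.451),(.6069,.0948,.0595,-1.451))
C=cams();T,S=C["top"]["color"],C["scene"]["color"]
f=lambda c:cv2.resize(c[:,:,::-1],None,fx=5,fy=5,interpolation=cv2.INTER_CUBIC)
cv2.imwrite("pics/p4.png",np.vstack([f(T[170:220,200:350]),f(S[200:270,220:370])]))
E
```

```text
-1.449728467201846
[-1.  -4.6 -3.3  0.1] rows 1.0
[-1.  -4.6 12.2  0.1] rows 1.0
```

View pics/p4.png

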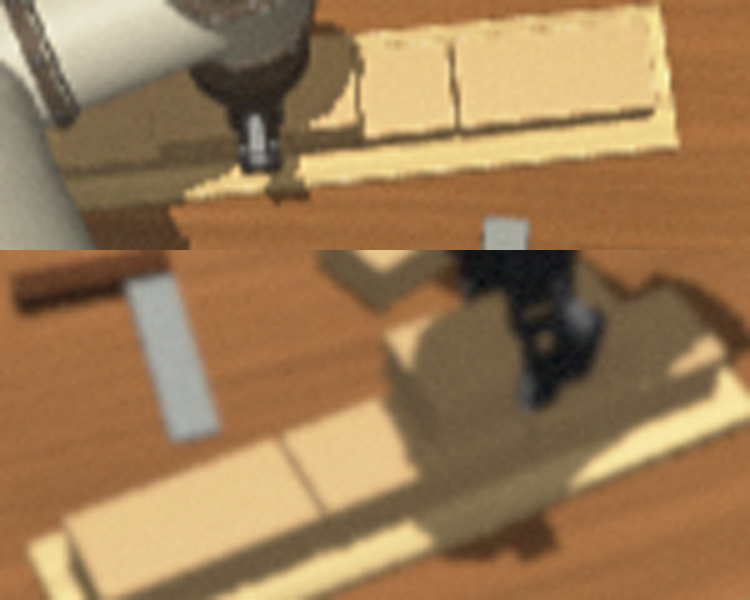

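The held block hovers over the joint_b half of the course, aligned with it. I'll correct the small offset and lower it gently.

>>> play_rows --series "-1 -4.6 0 0;-1 -4.6 0 0;-1 -4.6 0 0;-1 -4.6 0 0;-1 -4.6 0 0"

```text
time: 10.88
tool_pos: [0.609, 0.0946, 0.0738]
tool_rot: [-0.0, 0.748, -0.664, 0.0]
contact_force: [0.4, 0.1, -1.8]
finger_gap: 0.688
finger_force: 66.0
```

```bash
python3 -c "
from h import *
print(yaw(),bot.state()['contact_force'],bot.state()['tool_rot']); go((.6069,.0948,.0595,-1.451))"
```

```text
-1.4514577232512633 [ 0.39759694  0.12864101 -1.81204733] [-4.01094339e-04  7.48015819e-01 -6.63680756e-01  1.66476981e-04]
[-0.5  2.1 14.3 -0. ] rows 1.0
```

>>> play_rows --series "0 2 3 0;0 2 6 0;0 2 9 0;0 2 11 0;0 2 12.5 0;0 2 13.5 0;0 2 14 0;0 2 14 0;0 2 14 0"

```text
time: 11.63
tool_pos: [0.607, 0.0944, 0.0593]
tool_rot: [-0.0, 0.748, -0.664, 0.0]
contact_force: [-0.6, -0.5, -1.6]
finger_gap: 0.697
finger_force: 66.3
```

```bash
python3 -c "
from h import *
print(yaw(),bot.state()['contact_force']); go((.6069,.0948,.0595,-1.451))"
```

```text
-1.451324156929909 [-0.55788374 -0.49461511 -1.5629676 ]
[-0.4  0.  -0.2 -0. ] rows 1.0
```

>>> play_rows --series "0 0 0.4 0;0 0 0.8 0;0 0 0.8 0;0 0 0.8 0"

```text
time: 11.97
tool_pos: [0.6071, 0.0943, 0.059]
tool_rot: [-0.0, 0.748, -0.664, 0.0]
contact_force: [-2.0, -0.3, 2.2]
finger_gap: 0.694
finger_force: 66.7
```

>>> play_rows --series "0 0 0 0;0 0 0 0;0 0 0 0;0 0 0 0;0 0 0 0;0 0 -10 0;0 0 -30 0;0 0 -70 0;0 0 -110 0;0 0 -140 0;0 0 -140 0" --claw 0

```text
time: 12.88
tool_pos: [0.611, 0.0951, 0.2079]
tool_rot: [-0.007, 0.749, -0.663, 0.005]
contact_force: [1.4, 0.4, 1.7]
finger_gap: 0.998
finger_force: 0.0
```

```bash
python3 -c "
from h import *
go((.4786,-.3225,.20,-.225),(.4786,-.3225,.09,-.225))"
```

```text
[398.6 181.8   7.9 -70.2] rows 11.0
[398.6 181.8 117.9 -70.2] rows 11.0
```

>>> play_rows --series "399 182 0 -70;399 182 0 -70;399 182 0 -70;399 182 0 -70;399 182 0 -70;399 182 0 -70;399 182 0 -70;399 182 0 -70;399 182 0 -70;399 182 0 -70;399 182 0 -70;399 182 0 -70;399 182 40 -70;399 182 80 -70;399 182 100 -70;399 182 110 -70;399 182 110 -70;399 182 110 -70;399 182 110 -70"

```text
time: 14.47
tool_pos: [0.4753, -0.324, 0.0905]
tool_rot: [0.001, 0.993, -0.114, 0.002]
contact_force: [-0.3, -0.7, 1.0]
finger_gap: 1.002
finger_force: 0.0
```

```bash
python3 -c "
from h import *
go((.4786,-.3225,.09,-.225),(.4786,-.3225,.0245,-.225))
import cv2
C=cams();T,S=C['top']['color'],C['scene']['color']
f=lambda c:cv2.resize(c[:,:,::-1],None,fx=5,fy=5,interpolation=cv2.INTER_CUBIC)
cv2.imwrite('pics/p5.png',np.vstack([f(T[165:220,200:350]),np.hstack([f(S[200:265,310:385]),f(S[200:265,110:185])])]))
"
```

```text
[ 2.9 -2.2  0.5 -0.2] rows 1.0
[ 2.9 -2.2 66.  -0.2] rows 2.0
```

View pics/p5.png

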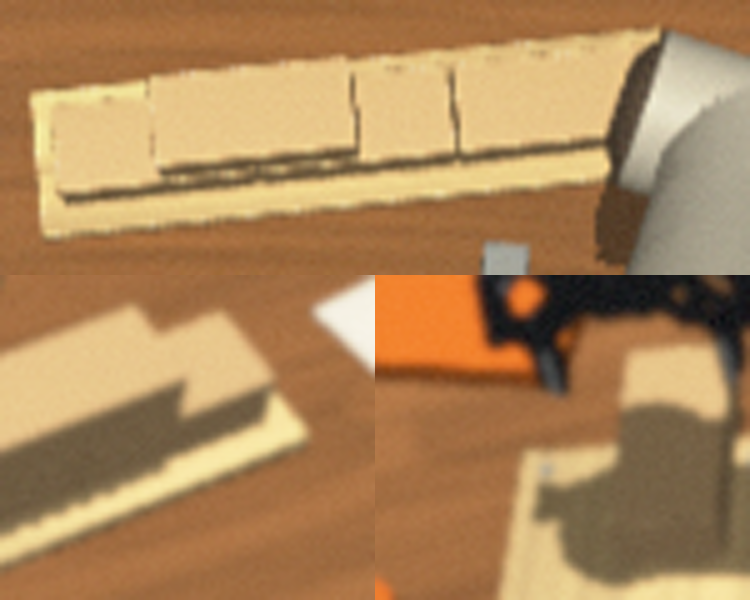

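```bash
python3 - <<'E'
from h import *
C=cams();T,S=C["top"],C["scene"]
p=unp([(150,80),(350,57),(356,150),(158,170)],200,165,5)
x,r,_=fit([(T,p,rect(.13,.06)[[3,0,1,2]],.092)],[.607,.095,-1.45]); print("placed",x,r)
a=-1.451;X=np.array([np.cos(a),np.sin(a)]);Y=np.array([-X[1],X[0]]);d=x[:2]-[.6148,.0288];print("local",d@X,d@Y)
k=lambda q:np.round((q-[110,200]+.5)*5-.5+[375,275])
st=bot.state();a=yaw();Y=np.array([np.sin(a),-np.cos(a),0])
print("now");go((.4786,-.3225,.0245,-.225))
for s in(1,-1): print("finger",k(proj(S,st["tool_pos"]+s*Y*.0425+[0,0,.013])))
f=np.array([.4786,-.3225]);b=-.22;R=np.array([[np.cos(b),-np.sin(b)],[np.sin(b),np.cos(b)]])
print("block",k(proj(S,np.c_[rect(.13,.06)@R.T+f,[.058]*4])))
E
```

```text
placed [ 0.60680368  0.09306802 -1.44950084] 0.3019678333561269
local -0.06476305008497639 -0.0002583440109182507
now
[ 3.7 -2.1 65.5 -0.3] rows 2.0
finger [[572. 387.]]
finger [[727. 376.]]
block [[717. 524.]
 [607. 534.]
 [624. 356.]
 [727. 347.]]
```

The placed block measures about (-64.8, -0.3) mm in the course frame, so it sits well on joint_b. The fingers straddle the fallen block, so I'll descend and grasp.

>>> play_rows --series "4 -2 5 0;4 -2 25 0;4 -2 45 0;4 -2 57 0;4 -2 63 0;4 -2 65 0;4 -2 65 0;4 -2 65 0"

```text
time: 15.33
tool_pos: [0.4788, -0.3228, 0.0242]
tool_rot: [0.0, 0.993, -0.114, 0.001]
contact_force: [-0.4, 0.1, -0.1]
finger_gap: 1.002
finger_force: 0.0
```

>>> play_rows --series "0 0 0 0;0 0 0 0;0 0 0 0;0 0 0 0;0 0 0 0;0 0 0 0;0 0 0 0;0 0 0 0" --claw 1

```text
time: 16.0
tool_pos: [0.4789, -0.3228, 0.0247]
tool_rot: [0.0, 0.993, -0.114, 0.001]
contact_force: [0.1, 0.9, 5.9]
finger_gap: 0.698
finger_force: 66.6
```

```bash
python3 - <<'E'
from h import *
st=bot.state(); p=st["tool_pos"];a=yaw();print(p,a)
# block centre offset along tool x
off=(np.array([.4786,-.3225])-p[:2])@[np.cos(a),np.sin(a)]; print("off",off)
c=-1.451;X=np.array([np.cos(c),np.sin(c)]); g=np.array([.6148,.0288])+(.067-off)*X; print(g)
z=.052+p[2]-.018
go((p[0],p[1],.17,a),(.52,-.20,.17,c),(*g,.17,c),(*g,z+.015,c))
E
```

```text
[ 0.47894017 -0.32277495  0.02465245] -0.22932566406893168
off -0.00039376420779573315
[ 0.62285423 -0.03811075]
[   0.    -0.  -145.3   -0. ] rows 4.0
[  12.1 -128.9 -145.3   70. ] rows 5.0
[  75.4 -309.9 -145.3   70. ] rows 9.0
[  75.4 -309.9  -49.    70. ] rows 8.0
```

>>> play_rows --series "0 0 -20 0;0 0 -60 0;0 0 -100 0;0 0 -145 0;12 -129 -145 70;12 -129 -145 70;12 -129 -145 70;12 -129 -145 70;75 -310 -145 70;75 -310 -145 70;75 -310 -145 70;75 -310 -145 70;75 -310 -145 70;75 -310 -145 70;75 -310 -145 70;75 -310 -145 70;75 -310 -145 70;75 -310 -145 70;75 -310 -145 70;75 -310 -145 70"

```text
time: 17.67
tool_pos: [0.6214, -0.0385, 0.1687]
tool_rot: [-0.0, 0.748, -0.664, 0.0]
contact_force: [-0.1, 0.2, -1.5]
finger_gap: 0.69
finger_force: 65.8
```

```bash
python3 -c "
from h import *
print(yaw()); go((.6229,-.0381,.17,-1.451),(.6229,-.0381,.074,-1.451))"
```

```text
-1.4517552217869016
[-0.2 -1.6 -1.3 -0. ] rows 1.0
[-0.2 -1.6 94.7 -0. ] rows 3.0
```

>>> play_rows --series "0 -1.5 15 0;0 -1.5 45 0;0 -1.5 70 0;0 -1.5 85 0;0 -1.5 92 0;0 -1.5 95 0;0 -1.5 95 0;0 -1.5 95 0;0 -1.5 95 0;0 -1.5 95 0"

```text
time: 18.5
tool_pos: [0.6239, -0.0374, 0.0748]
tool_rot: [-0.001, 0.748, -0.664, 0.001]
contact_force: [0.4, -0.2, -2.1]
finger_gap: 0.69
finger_force: 65.9
```

```bash
python3 -c "
from h import *
print(yaw()); go((.6229,-.0381,.0587,-1.451))"
```

```text
-1.451176580322332
[ 0.5  1.1 16.1 -0. ] rows 1.0
```

>>> play_rows --series "0.5 1 4 0;0.5 1 8 0;0.5 1 11 0;0.5 1 13 0;0.5 1 14.5 0;0.5 1 15 0;0.5 1 15.5 0;0.5 1 15.5 0;0.5 1 15.5 0"

```text
time: 19.25
tool_pos: [0.622, -0.0382, 0.0587]
tool_rot: [0.0, 0.748, -0.664, -0.0]
contact_force: [-4.5, -0.2, 6.1]
finger_gap: 0.694
finger_force: 66.7
```

>>> play_rows --series "0 0 0 0;0 0 0 0;0 0 0 0;0 0 0 0;0 0 0 0;0 0 -10 0;0 0 -30 0;0 0 -70 0;0 0 -110 0;0 0 -140 0;0 40 -140 0;0 80 -140 0;0 120 -140 0;0 160 -140 0;0 200 -140 0;0 200 -140 0;0 200 -140 0" --claw 0

```text
time: 20.67
tool_pos: [0.422, -0.0624, 0.1992]
tool_rot: [-0.001, 0.748, -0.664, 0.001]
contact_force: [0.8, 1.0, 0.2]
finger_gap: 0.999
finger_force: 0.0
```

```bash
python3 - <<'E'
from h import *
import cv2
C=cams();T,S=C["top"]["color"],C["scene"]["color"]
f=lambda c:cv2.resize(c[:,:,::-1],None,fx=5,fy=5,interpolation=cv2.INTER_CUBIC)
cv2.imwrite("pics/p6.png",np.vstack([f(T[165:220,200:350]),f(S[205:270,222:372])]))
E
```

```text
(no output)
```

View pics/p6.png

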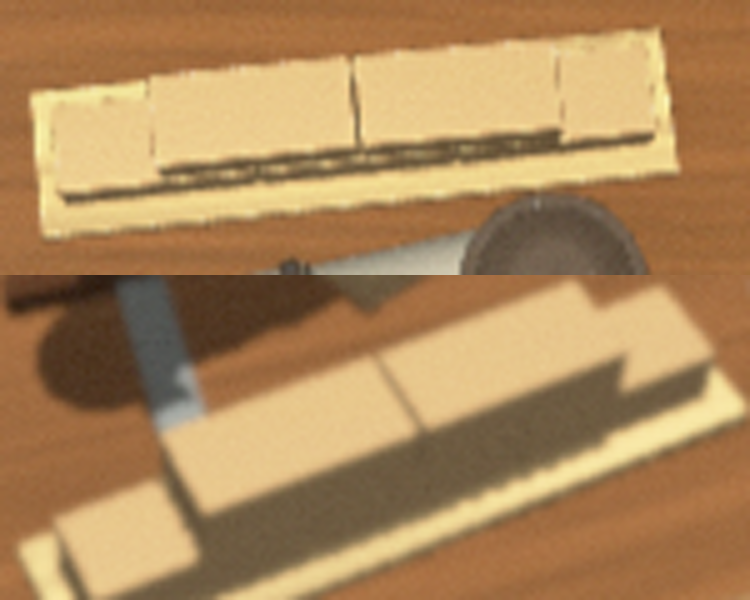

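Both blocks lie flat and flush, with a small even joint between them at (355,105) and matching steps at each end. I'll hand in.

```bash
python3 -c "
from workcell import workorder
print(workorder.close_job())"
```

```text
the job is handed in; nothing more can be done
None
```

I tipped the standing block flat onto the board, then laid both long blocks as the second course over the two open joints, and handed the job in at about 21 s; the last pictures show them flush, parallel and about centred (the joint_b block measured about 2 mm off along the course).

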